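Unload the fired setter plate and check its edges

TASK

Take every fired bar off the white setter plate and put it in the yellow tote, then push the tote along the rollers, without lifting it, until it is fully home against the stop of the green bay. With the plate clear, lay the straightedge on the cart top flush against the plate's red-striped long edge, roughly centred on it, and let go so that it lies there by itself for a good second; then do the same against the yellow-striped short edge. Finally lay the straightedge back lengthwise on its blue mat, leaving the bars in the tote in the bay and the other things on the cart where they are.

Things in the scene. Friction and masses are not known exactly. Their poses are not given: they have to be found in the camera images.
- plate: White ceramic setter plate, 110 (x) x 220 (y) x 16 mm, fixed. Origin: centre of its underside, on the cart top. Red-striped long edge: face at local x = -55 mm (robot side). Yellow-striped short edge: face at local y = +110 mm. Lying flush, the straightedge has its centre at local (-70, 0) mm at the red edge, (0, +125) mm at the yellow edge.
- bar0: Dark grey sintered steel test bar, 60 x 20 x 20 mm (long along its x), about 0.12 kg. Origin: centre of its underside. Starts lying on the setter plate. May be absent (2 to 4 bars are present).
- bar1: Dark grey sintered steel test bar, 60 x 20 x 20 mm (long along its x), about 0.12 kg. Origin: centre of its underside. Starts lying on the setter plate. May be absent (2 to 4 bars are present).
- bar2: Dark grey sintered steel test bar, 60 x 20 x 20 mm (long along its x), about 0.12 kg. Origin: centre of its underside. Starts lying on the setter plate. May be absent (2 to 4 bars are present).
- bar3: Dark grey sintered steel test bar, 60 x 20 x 20 mm (long along its x), about 0.12 kg. Origin: centre of its underside. Starts lying on the setter plate. May be absent (2 to 4 bars are present).
- tote: Loose open yellow plastic tote, 150 (x) x 140 (y) x 42 mm outside, walls and floor 5 mm, about 0.35 kg, standing on the rollers. Origin: centre of its underside. The four bars fit in one layer.
- lane: Fixed roller lane, 360 long in x = push direction (away from robot). Origin: centre of underside. 11 rollers, tops at 38 mm high, slight drag (the tote stays put). Rails 55 high, 146 apart; green bay from local x = 7 mm on, walls and end stop 77 high. Stop face at x = +160, so the tote is home at local x = +85 (within 7 mm); it starts at x = -60 to -88.
- straightedge: Loose aluminium straightedge, base bar 240 (x) x 30 (y) x 16 mm with true long faces on both sides (either may be used); on its middle stands an orange grip block 70 (x) x 14 (y) mm, from 16 to 50 mm height. About 0.3 kg. Origin: centre of its underside.
- mat: Thin blue mat, 320 (x) x 110 (y) x 1 mm, fixed on the cart top, where the straightedge belongs, along the mat's x. It may be treated as having no thickness. Origin: its centre.
- spool: Bystander: grey filament spool lying flat, 190 mm diameter, 60 mm high. Origin: centre of underside.
- tweezers: Bystander: stainless tweezers, 130 mm long along x, 7 mm high. Origin: middle of the underside.
- hexholder: Bystander: red aluminium hex key holder, 35 x 80 x 30 mm, keys standing up to 95 mm. Origin: centre of underside.
- scraper: Bystander: blue plastic scraper, 155 mm long along x, 16 mm high. Origin: on the underside near its middle.
- tub: Bystander: white desiccant tub, flip-top lid shut, 90 mm diameter, 99 mm high. Origin: centre of underside.
- beaker: Bystander: white ceramic cup, 70 mm diameter, 80 mm high. Origin: centre of underside.

How it is judged:
On the way, in this order (a step that is already met when the one before it is completed fails the run):
1. every bar lies in the tote (x of bar0 in the frame of tote between -0.07 and 0.07 m and y of bar0 in the frame of tote between -0.065 and 0.065 m and z of bar0 in the frame of tote between -0.005 and 0.045 m and x of bar1 in the frame of tote between -0.07 and 0.07 m and y of bar1 in the frame of tote between -0.065 and 0.065 m and z of bar1 in the frame of tote between -0.005 and 0.045 m and x of bar2 in the frame of tote between -0.07 and 0.07 m and y of bar2 in the frame of tote between -0.065 and 0.065 m and z of bar2 in the frame of tote between -0.005 and 0.045 m and x of bar3 in the frame of tote between -0.07 and 0.07 m and y of bar3 in the frame of tote between -0.065 and 0.065 m and z of bar3 in the frame of tote between -0.005 and 0.045 m and linear speed of each of bar0, bar1, bar2, bar3 below 0.02 m/s and x of tote in the frame of lane below 0.06 m), for 0.2 s.
2. the loaded tote is pushed fully home in the bay (x of bar0 in the frame of tote between -0.07 and 0.07 m and y of bar0 in the frame of tote between -0.065 and 0.065 m and z of bar0 in the frame of tote between -0.005 and 0.045 m and x of bar1 in the frame of tote between -0.07 and 0.07 m and y of bar1 in the frame of tote between -0.065 and 0.065 m and z of bar1 in the frame of tote between -0.005 and 0.045 m and x of bar2 in the frame of tote between -0.07 and 0.07 m and y of bar2 in the frame of tote between -0.065 and 0.065 m and z of bar2 in the frame of tote between -0.005 and 0.045 m and x of bar3 in the frame of tote between -0.07 and 0.07 m and y of bar3 in the frame of tote between -0.065 and 0.065 m and z of bar3 in the frame of tote between -0.005 and 0.045 m and x of tote in the frame of lane between 0.078 and 0.092 m and angle between tote's own z axis and vertical below 0.06 rad and linear speed of tote below 0.01 m/s), for 0.3 s.
3. the straightedge lies flush on the red-striped long edge, let go (gap within 2.5 mm, parallel within 0.015 rad, centred within 40 mm) (x of straightedge in the frame of plate between -0.0725 and -0.0675 m and y of straightedge in the frame of plate between -0.04 and 0.04 m and angle between the x axis of straightedge and the y axis of plate, either way round below 0.015 rad and z of straightedge in the frame of plate between -0.003 and 0.004 m and contact force between the fingers and straightedge below 0.1 N and linear speed of straightedge below 0.01 m/s and angle between straightedge's own z axis and vertical below 0.05 rad), for 0.6 s.
4. the straightedge lies flush on the yellow-striped short edge, let go (gap within 2.5 mm, parallel within 0.015 rad, centred within 40 mm) (y of straightedge in the frame of plate between 0.1225 and 0.1275 m and x of straightedge in the frame of plate between -0.04 and 0.04 m and angle between the x axis of straightedge and the x axis of plate, either way round below 0.015 rad and z of straightedge in the frame of plate between -0.003 and 0.004 m and contact force between the fingers and straightedge below 0.1 N and linear speed of straightedge below 0.01 m/s and angle between straightedge's own z axis and vertical below 0.05 rad), for 0.6 s.
At the end, for the whole second after the job is handed in: Every present bar at rest in the tote; the tote upright, at rest, within 7 mm of fully home in the bay; the straightedge upright, at rest and released on its mat, centre within 40 mm of the mat's centre along each axis, within 0.3 rad of its length (all of step 2 and linear speed of each of bar0, bar1, bar2, bar3 below 0.02 m/s and x of straightedge in the frame of mat between -0.04 and 0.04 m and y of straightedge in the frame of mat between -0.04 and 0.04 m and z of straightedge in the frame of mat between -0.003 and 0.006 m and angle between the x axis of straightedge and the x axis of mat, either way round below 0.3 rad and contact force between the fingers and straightedge below 0.1 N and linear speed of straightedge below 0.01 m/s and angle between straightedge's own z axis and vertical below 0.05 rad); the robot touches nothing.
It fails at once if a bystander is moved by more than 30 mm (distance of any of spool, tweezers, hexholder, scraper, tub, beaker from where it was at the start of the episode above 0.03 m).
It fails at once if the tote is lifted off the rollers (height (world z) of tote above 0.065 m).
It fails at once if the tote is tipped (angle between tote's own z axis and vertical above 0.4 rad).
Of bar0, bar1, bar2, bar3 only 2 to 4 are there at a start; the rules pass over those that are not, and their reading is None.
At some moment in a run one of straightedge may be knocked a few centimetres aside while the robot is not near it.
Once in a run the grip may slacken for a moment while it holds something.
It also fails if it takes over 210 s, if anything falls off the work surface, if the arm or the gripper's body presses on something with over 40 N, if the wrist force passes 120 N, or if a joint passes its speed limit or range.

ROBOT

A 7-joint arm with a two-finger parallel gripper is mounted at the origin on the work surface. World frame = base frame: x ahead of the robot, y to its left, z up, the work surface at z = 0. Lengths are in m, angles in rad, forces in N, time in s.
With the tool pointing down it reaches from about 0.4 to 0.85 m from the base axis. Payload 10.4 kg.
Tool frame: the origin (TCP) lies at the very end of the fingers, on their centre line; the grasp point (between the pads) lies 19 mm behind it; x points along the fingers, z is the direction in which the jaws open and shut, and the axes are right-handed (so a half turn about x gives the same grasp; the last joint's range is limited). The gripper opens to 85 mm and grips with 20 to 120 N. Pads are 22 mm wide; open, the fingers measure 114 mm over their backs; the gripper's body (76 mm by 85 mm) begins 54 mm behind the grasp point. The pads swing forward as they close: fully open they stand 13 mm farther back than shut.
Start: joints at [-1.207, 0.332, -0.065, 1.46, 0.022, 1.35, -0.088], TCP at [0.236, 0.579, 0.231] pointing down, gripper open.
Joint ranges: [-2.6, 2.6], [-0.5, 2.12], [-1.47, 1.34], [0.16, 2.42], [-1.27, 4.41], [0.06, 2.06], [-2.6, 2.6]. Speed limits (rad/s): [2.22, 2.22, 2.79, 2.79, 3.14, 3.14, 3.14].

INTERFACE

Orientations are given as a unit quaternion [x, y, z, w].
In Python, from workcell import get_obs, camera, camera_info, hand_in gives the robot as it stands.
- The arm moves only by the tool move_arm, never from a script. Its argument "motion" is text: rows parted by semicolons, each of 4 numbers parted by spaces: the shift along the world's x, y, z in m, then the turn about the world's z in rad. In form: tx ty tz spin; .... A call has 1 to 10 rows; each row is the pose to reach, as a shift and turn from the pose commanded when the call began; what a row does not reach only later rows make up. A row lasts 1/8 s, in which the tool goes at most 62.5 mm and 10.7 degrees, less where a joint would pass 70% of its speed; a pose out of reach is approached as far as the arm can. A call with a gripper value outside its range is refused whole. "grip" is the opening, from 0 (shut) to 1 (fully open), set as the call begins (left out, the last holds). The fingers move at their own pace and stop on an object; "force" is the grip in N (left out, the last holds). Time passes only in rows, so rows that repeat a pose let the fingers close. It gives the time, the measured TCP pose, the force and the opening at its end, in the units of the state.
- get_obs(): the state, without advancing time (a new reading comes with each control period).
- camera(name): name is "side" or "top"; returns (picture, depth): 480x640x3 uint8, red, green, blue; 480x640 float32, m along the optical axis (not along the pixel's ray), 0 where there is no reading.
- camera_info(name): a dict with "camera_matrix" (3x3 intrinsics, pixels), "eye" and "attitude" of the camera in the world. Camera axes: x right, y up, looking along -z (the intrinsics and any distortion apply to the point x, -y, -z); pixel columns grow to the right and rows downward; lengths in m; the calibration is good to about 2 mm. A picture is of the moment at which its call begins. camera_info takes no time and is no camera call.
- hand_in(): hands the job in, once; it reports no verdict.
The state is a dict: "clock": time; "joint_pos": joint angles; "joint_velocities": joint speeds; "tau": joint torques, N m; "position": TCP position; "ee_rot": TCP orientation; "ft_force": force on the tool from outside, world axes, zero at the start; "torque": the same for the moment, N m; "grip_width": opening from 0.0 (shut) to 1.0 (fully open).
Only numpy, scipy, OpenCV 4.12 (cv2) and the standard library are available. Lean on these libraries where they do the work, as an engineer would, in place of code of your own. Each camera call takes 0.05 s, during which the arm holds its last target.

## Working session

There is one attempt and no reset: what is moved stays moved. The work goes in short steps, Python scripts to look and compute and a tool call to move; the robot and the scene stay as the last step left them, time stands still between calls to the robot, and variables do not carry over. Pictures are saved under pics/ and viewed, and the job is handed in when it is done.

Besides the shell and the picture viewer there is one more tool, called as name(argument=value, ...) on one line, values as JSON. move_arm: Moves the arm, as the interface text tells. Its arguments: {"type":"object","properties":{"motion":{"type":"string"},"grip":{"type":"number"},"force":{"type":"number"}},"required":["motion"]}

```bash
ls; mkdir -p pics
cat > h.py <<'E'
import numpy as np, cv2
from workcell import get_obs, camera, camera_info, hand_in
from scipy.spatial.transform import Rotation as R
def shot(n,f):
    p,d=camera(n); cv2.imwrite('pics/'+f+'.png',p[:,:,::-1]); np.savez('pics/'+f+'.npz',p=p,d=d); return p,d
def cam(n):
    i=camera_info(n); a=np.array(i['attitude'],float)
    M=R.from_quat(a).as_matrix() if a.size==4 else a
    return np.array(i['camera_matrix']),np.array(i['eye']),M,i
def cloud(n,d):
    K,e,M,i=cam(n); v,u=np.mgrid[0:480,0:640]
    X=np.stack([(u-K[0,2])/K[0,0]*d,-(v-K[1,2])/K[1,1]*d,-d],-1)
    return X@M.T+e
def ray(n,uv,z):
    K,e,M,i=cam(n); uv=np.atleast_2d(uv).astype(float)
    r=np.stack([(uv[:,0]-K[0,2])/K[0,0],-(uv[:,1]-K[1,2])/K[1,1],-np.ones(len(uv))],-1)@M.T
    return e+r*((z-e[2])/r[:,2])[:,None]
E
python3 - <<'E'
from h import *
for n in('top','side'):
    shot(n,n+'0'); print(camera_info(n))
print(get_obs())
E
```

```text
pics
{'camera_matrix': array([[451.91817406,   0.        , 317.04900674],
       [  0.        , 451.91817406, 237.96533911],
       [  0.        ,   0.        ,   1.        ]]), 'eye': array([0.43701295, 0.02511652, 1.23710349]), 'attitude': array([ 0.03914145, -0.04329336, -0.69749989,  0.71420413])}
{'camera_matrix': array([[582.53209233,   0.        , 324.66155264],
       [  0.        , 582.53209233, 238.74539916],
       [  0.        ,   0.        ,   1.        ]]), 'eye': array([-0.05840857, -0.66914628,  1.14104621]), 'attitude': array([ 0.32434948, -0.12733885, -0.36185887,  0.86466201])}
{'clock': 0.1, 'joint_pos': array([-1.20659142,  0.33281564, -0.06467746,  1.46087829,  0.02158509,
        1.34990661, -0.08851052]), 'joint_velocities': array([ 4.04080999e-04, -1.83532452e-03,  9.85397084e-04, -2.66466193e-03,
       -4.96999736e-05, -1.34626381e-04, -6.95227749e-04]), 'tau': array([ 1.18873024e-03, -6.26742196e+01,  4.92470933e-02, -3.92433000e+01,
        1.64347817e-02,  7.05526138e-03, -8.08027671e-07]), 'position': array([0.23564971, 0.57849718, 0.23058108]), 'ee_rot': array([-0.39484835,  0.5871549 ,  0.39429937,  0.58640593]), 'ft_force': array([ 0.63261099,  0.38419247, -0.33484702]), 'torque': array([-0.00299598, -0.00633524,  0.02422007]), 'grip_width': 1.0014382698167086}
```

View pics/top0.png

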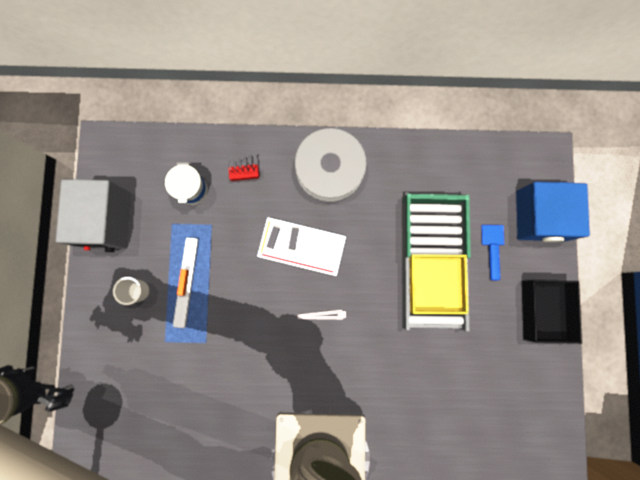

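View pics/side0.png

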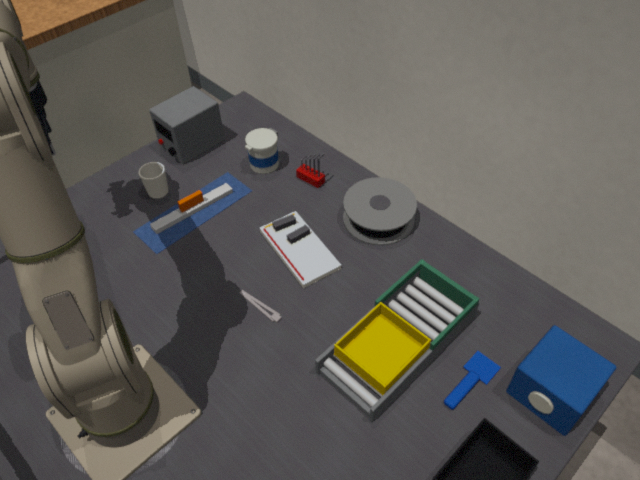

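Top view: 2 bars at (273,234) and (294,238) on the plate (302,247). The tote is at (440,284), the straightedge at (186,283) on its mat, and the tweezers at (322,315). Next I'll measure.

```bash
cat >> h.py <<'E'
def rect(n,mask,z,box=None,tag=''):
    m=mask.astype(np.uint8)
    if box: 
        b=np.zeros_like(m); b[box[1]:box[3],box[0]:box[2]]=1; m=m*b
    cs,_=cv2.findContours(m,cv2.RETR_EXTERNAL,cv2.CHAIN_APPROX_NONE)
    out=[]
    for c in sorted(cs,key=cv2.contourArea,reverse=True):
        if cv2.contourArea(c)<40: continue
        P=ray(n,c[:,0,:],z)[:,:2]
        (cx,cy),(w,h),a=cv2.minAreaRect((P*1000).astype(np.float32))
        if w<h: w,h,a=h,w,a+90
        out.append((cx,cy,w,h,(a+90)%180-90)); print(tag,'c %.1f %.1f size %.1f x %.1f ang(deg) %.2f'%out[-1])
    return out
def hsv(p): return cv2.cvtColor(p,cv2.COLOR_RGB2HSV).astype(int)
E
python3 - <<'E'
from h import *
f=np.load('pics/top0.npz');p,d=f['p'],f['d'];H=hsv(p);h,s,v=H[...,0],H[...,1],H[...,2]
C=cloud('top',d);z=C[...,2]
print('table z',np.median(z[340:400,100:200]),np.median(z[340:400,420:500]), 'plate',np.median(z[250:262,290:320]),'tote floor',np.median(z[275:295,430:450]))
for u,vv in [(183,290),(181,283),(273,234),(294,238),(440,284),(330,315),(330,190),(243,172)]: print(u,vv,C[vv,u].round(4),p[vv,u])
plate=(v>140)&(s<60); pl=cv2.morphologyEx(plate.astype(np.uint8),cv2.MORPH_CLOSE,np.ones((5,5)))
rect('top',cv2.morphologyEx(((z>0.01)&(z<.045)).astype(np.uint8),cv2.MORPH_OPEN,np.ones((3,3))),.016,(240,205,360,285),'plate z')
rect('top',plate,.016,(240,205,360,285),'plate white')
rect('top',(v<110),.036,(262,222,305,255),'bars')
rect('top',(h>20)&(h<35)&(s>120),.080,(395,240,480,330),'tote')
rect('top',(h>100)&(h<125)&(s>120),0,(150,210,225,350),'mat')
rect('top',((s<60)&(v>140)),.016,(165,225,215,335),'edge')
rect('top',(h<20)&(s>150)&(v>120),.05,(165,225,215,335),'grip')
rect('top',(h>60)&(h<90)&(s>80),.077,(390,180,480,340),'bay')
E
python3 - <<'E'
import cv2
a=cv2.imread('pics/top0.png')
cv2.imwrite('pics/z1.png',cv2.resize(a[205:350,150:360],None,fx=3.8,fy=3.8,interpolation=cv2.INTER_NEAREST))
E
```

```text
table z -0.00047845521438527605 -0.00030076648096821756 plate 0.015635528682897304 tote floor 0.04277385129375022
183 290 [0.4314 0.3657 0.0494] [185  90  35]
181 283 [0.4494 0.3717 0.0505] [255 202  87]
273 234 [0.5859 0.138  0.034 ] [142 136 137]
294 238 [0.5763 0.0814 0.0354] [143 138 139]
440 284 [ 0.4628 -0.307   0.0428] [255 254 120]
330 315 [ 0.3734 -0.0203  0.0022] [168 155 152]
330 190 [ 0.7039 -0.0116  0.0607] [223 219 209]
243 172 [0.7551 0.2262 0.03  ] [214  46  44]
plate z c 558.4 60.7 size 219.6 x 110.1 ang(deg) 77.61
plate white c 557.3 63.3 size 230.4 x 118.1 ang(deg) 77.52
tote c 462.5 -292.1 size 154.8 x 145.1 ang(deg) 0.30
mat c 400.3 351.3 size 204.2 x 72.1 ang(deg) 0.45
mat c 418.1 410.4 size 162.3 x 20.7 ang(deg) -4.00
edge c 453.7 371.6 size 243.2 x 37.0 ang(deg) -5.41
grip c 451.9 369.0 size 64.8 x 17.1 ang(deg) -7.02
bay c 614.6 -292.1 size 164.0 x 162.8 ang(deg) 89.89
```

View pics/z1.png

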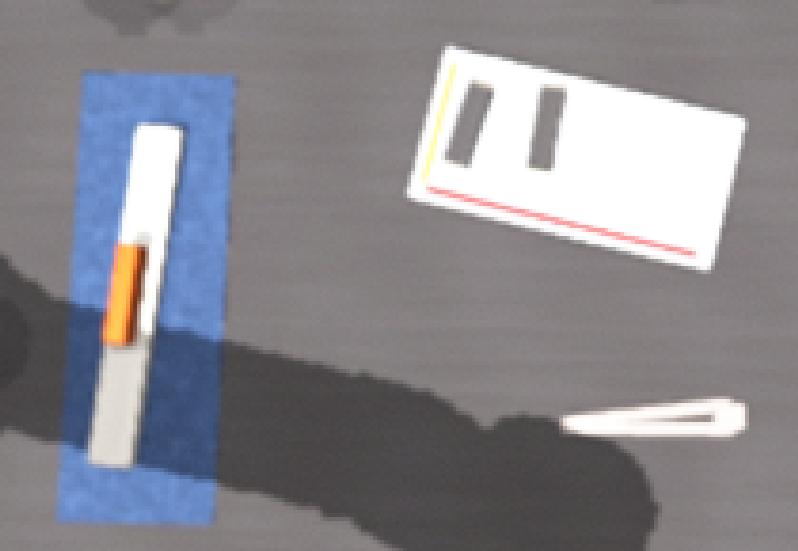

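Run:
```python
from h import *
f=np.load('pics/top0.npz');p,d=f['p'],f['d'];H=hsv(p);h,s,v=H[...,0],H[...,1],H[...,2]
C=cloud('top',d);z=C[...,2]
rect('top',(v<190)&(s<70),.036,(262,222,305,252),'bars')
rect('top',(z>.026)&(z<.045),.036,(262,222,305,252),'bars z')
mt=cv2.morphologyEx(((h>95)&(h<130)&(s>70)).astype(np.uint8),cv2.MORPH_CLOSE,np.ones((25,25)))
rect('top',mt,0,(150,210,225,350),'mat')
m=(z>.01)&(z<.025); rect('top',m,.016,(160,230,215,335),'edge z')
m=(z>.03)&(z<.06); rect('top',m,.05,(160,230,215,335),'grip z')
m=(z>.07)&(z<.095); rect('top',m,.077,(390,180,480,340),'z77')
m=(z>.045)&(z<.095); rect('top',m,.06,(390,180,480,340),'z lane')
f=np.load('pics/side0.npz');p2,d2=f['p'],f['d'];H=hsv(p2);h,s,v=H[...,0],H[...,1],H[...,2]
C2=cloud('side',d2);z2=C2[...,2]
rect('side',(z2>.01)&(z2<.045),.016,(240,205,350,300),'side plate')
print('q',[R.from_quat(get_obs()['ee_rot']).as_matrix().round(4)])
# height profile across lane
print('lane x profile', [(r,C[r,440].round(3)[[0,2]]) for r in range(186,336,4)])
print('lane y profile', [(u,C[285,u].round(3)[1:]) for u in range(398,480,3)])
```

```text
bars c 577.1 137.2 size 57.0 x 17.9 ang(deg) -16.33
bars c 575.5 83.0 size 57.9 x 16.7 ang(deg) -8.31
bars z c 578.5 137.3 size 59.6 x 20.4 ang(deg) -16.43
bars z c 577.5 82.6 size 60.2 x 20.2 ang(deg) -8.93
mat c 472.3 367.0 size 359.6 x 111.1 ang(deg) 0.15
edge z c 453.9 369.3 size 239.7 x 32.5 ang(deg) -5.38
grip z c 454.3 367.9 size 68.7 x 18.9 ang(deg) -5.55
z77 c 544.1 -294.8 size 308.3 x 163.8 ang(deg) 0.23
z lane c 525.7 -296.8 size 358.4 x 171.3 ang(deg) 0.03
side plate c 554.6 57.2 size 224.6 x 112.1 ang(deg) 77.59
q [array([[-4.000e-04, -9.261e-01,  3.772e-01],
       [-1.200e-03,  3.772e-01,  9.261e-01],
       [-1.000e+00, -1.000e-04, -1.300e-03]])]
lane x profile [(186, array([0.737, 0.   ])), (190, array([ 0.725, -0.   ])), (194, array([0.697, 0.077])), (198, array([0.687, 0.074])), (202, array([0.685, 0.029])), (206, array([0.672, 0.038])), (210, array([0.662, 0.033])), (214, array([ 0.658, -0.004])), (218, array([0.64 , 0.038])), (222, array([ 0.635, -0.003])), (226, array([0.619, 0.034])), (230, array([0.607, 0.039])), (234, array([ 0.602, -0.003])), (238, array([0.
[... 950 characters left out ...]
6, array([-0.244,  0.043])), (419, array([-0.251,  0.045])), (422, array([-0.26 ,  0.042])), (425, array([-0.268,  0.042])), (428, array([-0.276,  0.041])), (431, array([-0.284,  0.04 ])), (434, array([-0.291,  0.045])), (437, array([-0.299,  0.042])), (440, array([-0.307,  0.042])), (443, array([-0.316,  0.04 ])), (446, array([-0.323,  0.042])), (449, array([-0.332,  0.04 ])), (452, array([-0.339,  0.042])), (455, array([-0.347,  0.042])), (458, array([-0.356,  0.038])), (461, array([-0.362,  0.045])), (464, array([-0.362,  0.067])), (467, array([-0.365,  0.081])), (470, array([-0.401, -0.001])), (473, array([-0.41 , -0.002])), (476, array([-0.418, -0.002])), (479, array([-0.426, -0.002]))]
```

Bars: A at (578, 137) mm, −16.4°, and B at (577, 83) mm, −8.9°. The plate is at (558, 61) mm, yaw −12.4°. I'll go to bar A.

move_arm(motion="0.05 -0.06 0 0; 0.09 -0.11 0 0.03; 0.13 -0.16 0 0.06; 0.17 -0.21 0 0.1; 0.21 -0.26 0 0.1; 0.25 -0.31 0 0.1; 0.285 -0.36 0 0.1; 0.32 -0.41 0 0.1; 0.342 -0.442 0 0.1; 0.342 -0.442 0 0.1", grip=0.5, force=40)

```text
clock: 1.35
position: [0.5797, 0.1309, 0.2309]
ee_rot: [-0.422, 0.569, 0.42, 0.568]
ft_force: [-0.0, 0.6, -0.6]
grip_width: 0.503
```

move_arm(motion="0 0 -0.05 0; 0 0 -0.1 0; 0 0 -0.13 0; 0 0 -0.13 0; 0 0 -0.13 0")

```text
clock: 1.98
position: [0.5784, 0.1374, 0.1027]
ee_rot: [-0.424, 0.566, 0.423, 0.567]
ft_force: [0.7, 0.1, 0.7]
grip_width: 0.502
```

Run:
```python
from h import *
o=get_obs();print(o['position'],R.from_quat(o['ee_rot']).as_matrix()[:,2])
shot('side','s1')
```

```text
[0.57838216 0.13739097 0.10274257] [0.28248086 0.95927231 0.00109223]
```

View pics/s1.png

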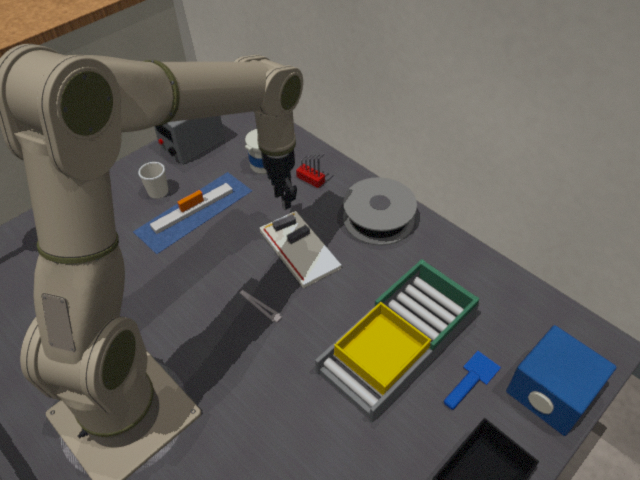

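The gripper hangs above bar A (283,222). I'll go down and grip.

move_arm(motion="0 0 -0.045 0; 0 0 -0.07 0; 0 0 -0.08 0; 0 0 -0.082 0; 0 0 -0.082 0")

```text
clock: 2.65
position: [0.5787, 0.1371, 0.0207]
ee_rot: [-0.424, 0.566, 0.423, 0.567]
ft_force: [-0.1, 0.4, -0.2]
grip_width: 0.503
```

move_arm(motion="0 0 0 0; 0 0 0 0; 0 0 0 0; 0 0 0 0; 0 0 0.02 0; 0 0 0.06 0; 0 0 0.1 0; 0 0 0.12 0", grip=0, force=60)

```text
clock: 3.65
position: [0.5788, 0.1369, 0.1432]
ee_rot: [-0.424, 0.565, 0.423, 0.568]
ft_force: [-0.4, -0.2, -1.7]
grip_width: 0.217
```

move_arm(motion="-0.012 -0.05 0.01 0.05; -0.025 -0.1 0.01 0.1; -0.04 -0.15 0.01 0.15; -0.055 -0.2 0.01 0.2; -0.07 -0.25 0.01 0.25; -0.085 -0.3 0.01 0.286; -0.1 -0.35 0.01 0.286; -0.117 -0.401 0 0.286; -0.117 -0.401 -0.02 0.286; -0.117 -0.401 -0.02 0.286")

```text
clock: 4.9
position: [0.4599, -0.264, 0.1192]
ee_rot: [-0.499, 0.501, 0.5, 0.5]
ft_force: [-0.3, 0.3, -0.7]
grip_width: 0.217
```

Run:
```python
from h import *
o=get_obs();print(o['position'],R.from_quat(o['ee_rot']).as_matrix()[:,2],o['grip_width'])
shot('side','s2')
```

```text
[ 0.45987518 -0.26403494  0.11921547] [0.00174518 0.99999798 0.00100016] 0.21656500234890805
```

View pics/s2.png

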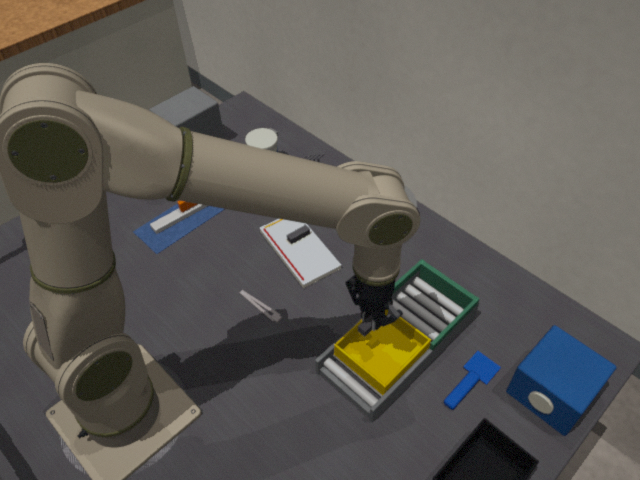

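The gripper is over the tote and still holds the bar. I'll lower it and release.

move_arm(motion="0 0 -0.03 0; 0 0 -0.055 0; 0 0 -0.068 0; 0 0 -0.07 0; 0 0 -0.07 0")

```text
clock: 5.58
position: [0.4614, -0.2643, 0.0503]
ee_rot: [-0.5, 0.5, 0.5, 0.5]
ft_force: [0.2, 1.0, -1.4]
grip_width: 0.216
```

move_arm(motion="0 0 0 0; 0 0 0 0; 0 0 0 0; 0 0 0.03 0; 0 0 0.07 0; 0 0 0.1 0", grip=0.4)

```text
clock: 6.32
position: [0.461, -0.2644, 0.1511]
ee_rot: [-0.5, 0.5, 0.499, 0.5]
ft_force: [0.9, -0.0, 0.2]
grip_width: 0.399
```

move_arm(motion="0.017 0.05 0.01 -0.05; 0.034 0.1 0.01 -0.1; 0.05 0.15 0.01 -0.155; 0.067 0.2 0.01 -0.155; 0.084 0.25 0.01 -0.155; 0.1 0.3 0 -0.155; 0.116 0.347 -0.03 -0.155; 0.116 0.347 -0.06 -0.155; 0.116 0.347 -0.08 -0.155; 0.116 0.347 -0.08 -0.155", grip=0.5)

```text
clock: 7.58
position: [0.5757, 0.0826, 0.0679]
ee_rot: [-0.459, 0.538, 0.46, 0.536]
ft_force: [-0.1, 0.2, 0.5]
grip_width: 0.501
```

Run:
```python
from h import *
o=get_obs();print(o['position'],R.from_quat(o['ee_rot']).as_matrix()[:,2],o['grip_width'])
p,d=shot('side','s3')
cv2.imwrite('pics/s3z.png',cv2.resize(p[180:420,220:500,::-1],None,fx=2.5,fy=2.5))
```

```text
[0.57565595 0.08259002 0.06793872] [ 0.15514895  0.98789014 -0.00136754] 0.5009850826771248
```

View pics/s3z.png

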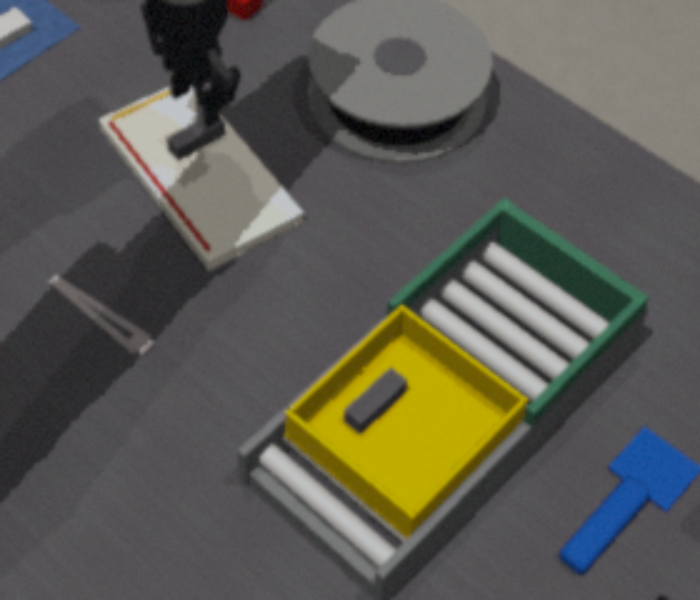

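Bar A lies in the tote (crop 375,398), and the gripper is over bar B (195,135).

move_arm(motion="0.001 0 -0.03 0; 0.001 0 -0.045 0; 0.001 0 -0.05 0; 0.001 0 -0.05 0")

```text
clock: 8.12
position: [0.5781, 0.0828, 0.0199]
ee_rot: [-0.46, 0.537, 0.459, 0.538]
ft_force: [0.3, -0.2, 0.5]
grip_width: 0.5
```

move_arm(motion="0 0 0 0; 0 0 0 0; 0 0 0 0; 0 0 0 0; 0 0 0.02 0; 0 0 0.06 0; 0 0 0.1 0; 0 0 0.12 0", grip=0)

```text
clock: 9.12
position: [0.5786, 0.0829, 0.1419]
ee_rot: [-0.46, 0.536, 0.459, 0.538]
ft_force: [0.6, 0.2, -1.4]
grip_width: 0.218
```

move_arm(motion="-0.012 -0.05 0.01 0.05; -0.025 -0.1 0.01 0.1; -0.04 -0.15 0.01 0.155; -0.055 -0.2 0.01 0.155; -0.07 -0.25 0.01 0.155; -0.085 -0.3 0.01 0.155; -0.1 -0.35 0.01 0.155; -0.117 -0.402 0 0.155; -0.117 -0.402 -0.02 0.155; -0.117 -0.402 -0.02 0.155")

```text
clock: 10.38
position: [0.4597, -0.3188, 0.1182]
ee_rot: [-0.499, 0.501, 0.501, 0.5]
ft_force: [0.2, 0.5, -0.6]
grip_width: 0.214
```

move_arm(motion="0 0 -0.03 0; 0 0 -0.055 0; 0 0 -0.068 0; 0 0 -0.07 0; 0 0 -0.07 0")

```text
clock: 11.0
position: [0.4614, -0.3193, 0.0503]
ee_rot: [-0.5, 0.5, 0.5, 0.5]
ft_force: [1.1, -0.4, -1.9]
grip_width: 0.215
```

move_arm(motion="0 0 0 0; 0 0 0 0; 0 0 0 0; 0 0 0.03 0; 0 0 0.07 0; 0 0 0.1 0; 0 0 0.1 0; 0 0 0.1 0", grip=0.4)

```text
clock: 12.0
position: [0.4605, -0.3189, 0.1488]
ee_rot: [-0.5, 0.5, 0.5, 0.5]
ft_force: [0.3, 0.0, 0.1]
grip_width: 0.399
```

Run:
```python
from h import *
o=get_obs();print(o['position'],R.from_quat(o['ee_rot']).as_matrix()[:,2],o['grip_width'])
p,d=shot('side','s4')
cv2.imwrite('pics/s4z.png',cv2.resize(p[180:420,220:500,::-1],None,fx=2.5,fy=2.5))
```

```text
[ 0.46050572 -0.31890927  0.14877065] [7.19146763e-04 9.99999620e-01 4.93235871e-04] 0.39905306076534997
```

View pics/s4z.png

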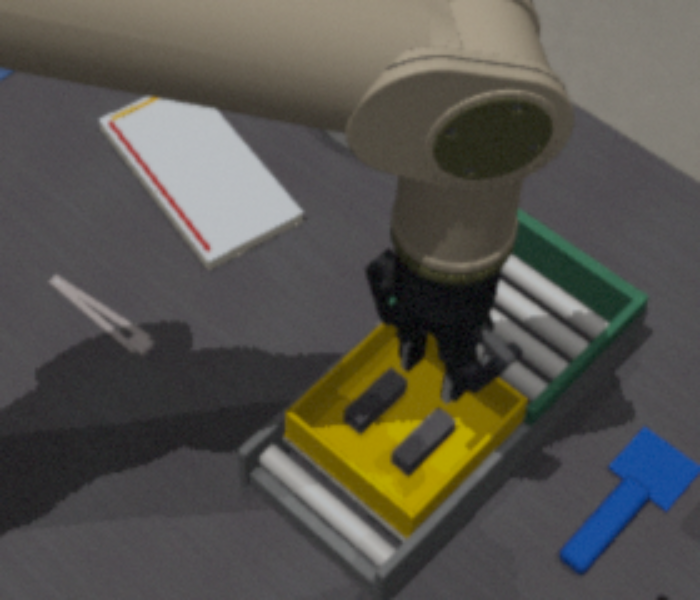

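Both bars are in the tote and the plate is empty. Next I place the fingers behind the tote.

move_arm(motion="-0.05 0.012 0 0; -0.1 0.024 0 0; -0.111 0.025 0 0; -0.111 0.025 0 0; -0.111 0.025 -0.05 0; -0.111 0.025 -0.09 0; -0.111 0.025 -0.102 0; -0.111 0.025 -0.102 0", grip=0.6)

```text
clock: 13.05
position: [0.3501, -0.2943, 0.0473]
ee_rot: [-0.5, 0.501, 0.5, 0.5]
ft_force: [0.0, -0.8, -0.5]
grip_width: 0.601
```

Run:
```python
from h import *
p,d=shot('side','s5')
cv2.imwrite('pics/s5z.png',cv2.resize(p[180:420,220:500,::-1],None,fx=2.5,fy=2.5))
```

```text
(no output)
```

View pics/s5z.png

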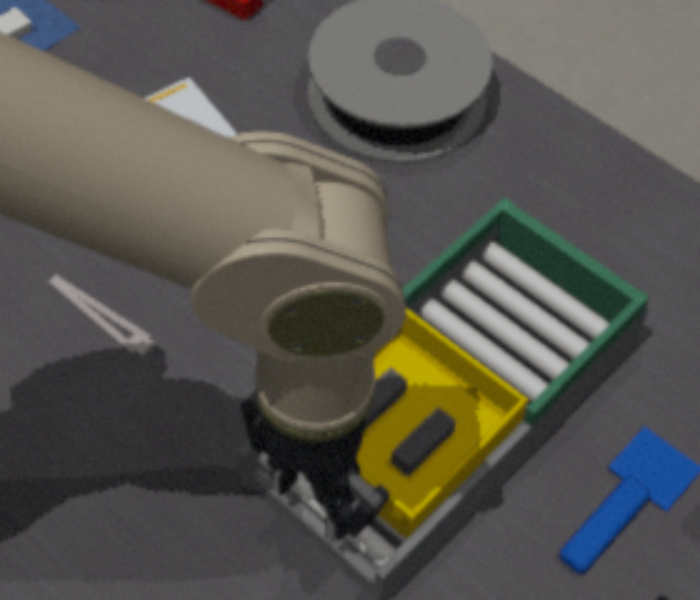

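The fingers are behind the tote's rear wall. I'll push gently.

move_arm(motion="0.015 0 0 0; 0.03 0 0 0; 0.045 0 0 0; 0.06 0 0 0; 0.075 0 0 0; 0.09 0 0 0; 0.105 0 0 0; 0.12 0 0 0; 0.135 0 0 0; 0.145 0 0 0")

```text
clock: 14.35
position: [0.4959, -0.294, 0.0472]
ee_rot: [-0.5, 0.5, 0.5, 0.5]
ft_force: [-2.7, 1.4, 0.6]
grip_width: 0.599
```

move_arm(motion="0.004 0 0 0; 0.008 0 0 0; 0.012 0 0 0; 0.016 0 0 0; 0.02 0 0 0; 0.022 0 0 0; 0.022 0 0 0")

```text
clock: 15.22
position: [0.5172, -0.2943, 0.0475]
ee_rot: [-0.5, 0.5, 0.5, 0.5]
ft_force: [0.3, 1.2, 0.4]
grip_width: 0.599
```

Run:
```python
from h import *
p,d=shot('top','t6');C=cloud('top',d)
cv2.imwrite('pics/t6z.png',cv2.resize(p[170:350,380:500,::-1],None,fx=3.3,fy=3.3))
for u in (415,455): print([(r,C[r,u].round(3)[[0,2]].tolist()) for r in range(190,300,2)])
```

```text
[(190, [0.725, -0.005]), (192, [0.717, 0.003]), (194, [0.695, 0.076]), (196, [0.689, 0.081]), (198, [0.685, 0.074]), (200, [0.686, 0.045]), (202, [0.674, 0.074]), (204, [0.674, 0.051]), (206, [0.67, 0.042]), (208, [0.664, 0.044]), (210, [0.66, 0.038]), (212, [0.653, 0.045]), (214, [0.648, 0.046]), (216, [0.644, 0.036]), (218, [0.637, 0.046]), (220, [0.632, 0.043]), (222, [0.627, 0.041]), (224, [0.621, 0.04]), (226, [0.615, 0.048]), (228, [0.61, 0.043]), (230, [0.605, 0.041]), (232, [0.6, 0.039]), (234, [0.594, 0.041]), (236, [0.588, 0.045]), (238, [0.583, 0.042]), (240, [0.578, 0.038]), (242, [0.573, 0.042]), (244, [0.567, 0.045]), (246, [0.561, 0.047]), (248, [0.556, 0.043]), (250, [0.551, 0.044]), (252, [0.546, 0.039]), (254, [0.541, 0.04]), (256, [0.532, 0.08]), (258, [0.529, 0.053]), (260, [0.525, 0.038]), (262, [0.52, 0.037]), (264, [0.514, 0.034]), (266, [0.511, -0.0]), (268, [0.506, 0.001]), (270, [0.499, 0.031]), (272, [0.493, 0.037]), (274, [0.488, 0.039]), (276, [0.483, 0.034]), (278, [0.478, 0.001]), (280, [0.473, 0.0]), (282, [0.467, 0.032]), (284, [0.461, 0.042]), (286, 
[... 708 characters left out ...]
38, [0.586, 0.043]), (240, [0.551, 0.288]), (242, [0.538, 0.365]), (244, [0.533, 0.375]), (246, [0.528, 0.387]), (248, [0.522, 0.401]), (250, [0.518, 0.405]), (252, [0.514, 0.41]), (254, [0.509, 0.42]), (256, [0.505, 0.429]), (258, [0.501, 0.44]), (260, [0.496, 0.45]), (262, [0.493, 0.452]), (264, [0.489, 0.453]), (266, [0.485, 0.46]), (268, [0.481, 0.465]), (270, [0.478, 0.47]), (272, [0.474, 0.475]), (274, [0.471, 0.477]), (276, [0.467, 0.482]), (278, [0.464, 0.488]), (280, [0.46, 0.491]), (282, [0.457, 0.496]), (284, [0.454, 0.496]), (286, [0.45, 0.504]), (288, [0.447, 0.508]), (290, [0.444, 0.511]), (292, [0.44, 0.513]), (294, [0.437, 0.515]), (296, [0.434, 0.52]), (298, [0.431, 0.519])]
```

View pics/t6z.png

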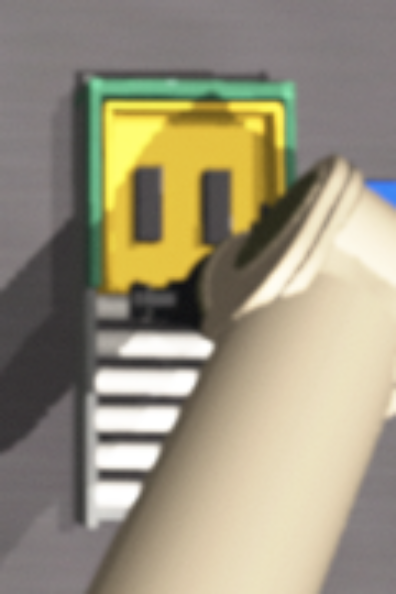

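Bars at crop (147,205) and (215,205) in the tote. About 8 mm of gap remains to the stop (green rim at crop row 85, tote rim at 105), so I'll push on slowly.

move_arm(motion="0.002 0 0 0; 0.004 0 0 0; 0.006 0 0 0; 0.007 0 0 0; 0.007 0 0 0")

```text
clock: 15.9
position: [0.5228, -0.2942, 0.0473]
ee_rot: [-0.499, 0.501, 0.5, 0.5]
ft_force: [-6.1, 0.7, 4.9]
grip_width: 0.6
```

move_arm(motion="0.001 0 0 0; 0.002 0 0 0; 0.002 0 0 0")

```text
clock: 16.27
position: [0.5228, -0.2941, 0.0471]
ee_rot: [-0.498, 0.501, 0.501, 0.5]
ft_force: [-15.0, 3.0, 11.9]
grip_width: 0.602
```

Contact with the stop: the TCP stalls at 0.5228 m with 15 N. I'll back off and lift.

move_arm(motion="-0.004 0 0 0; -0.02 0 0 0; -0.04 0 0 0; -0.06 0 0.02 0; -0.06 0 0.07 0; -0.06 0.03 0.13 0; -0.06 0.08 0.17 0; -0.06 0.13 0.17 0; -0.06 0.18 0.17 0; -0.06 0.23 0.17 0")

```text
clock: 17.52
position: [0.466, -0.0622, 0.2178]
ee_rot: [-0.5, 0.499, 0.5, 0.501]
ft_force: [0.7, 0.8, -0.1]
grip_width: 0.6
```

Run:
```python
from h import *
o=get_obs();print(o['position'],R.from_quat(o['ee_rot']).as_matrix()[:,2],o['grip_width'])
p,d=shot('top','t7');C=cloud('top',d)
H=hsv(p);h,s,v=H[...,0],H[...,1],H[...,2]
for u in (415,455): print([(r,C[r,u].round(3)[[0,2]].tolist()) for r in range(192,206,2)],[(r,C[r,u].round(3)[[0,2]].tolist()) for r in range(248,264,2)])
z=C[...,2]
m=(z>.01)&(z<.025); rect('top',m,.016,(160,230,220,335),'edge z')
rect('top',(h<20)&(s>150)&(v>120),.05,(165,225,215,335),'grip')
m=(z>.03)&(z<.06); rect('top',m,.05,(160,230,220,335),'grip z')
m=(z>.01)&(z<.025); rect('top',m,.016,(240,205,360,285),'plate z')
q,d=shot('side','s7');C=cloud('side',d);z=C[...,2]
H=hsv(q);h,s,v=H[...,0],H[...,1],H[...,2]
rect('side',(z>.01)&(z<.025),.016,(240,205,350,300),'side plate')
m=(z>.01)&(z<.025); rect('side',m,.016,(140,170,250,240),'side edge z')
rect('side',(h<20)&(s>150)&(v>120),.05,(140,170,250,240),'side grip')
cv2.imwrite('pics/t7z.png',cv2.resize(p[190:350,150:360,::-1],None,fx=3.7,fy=3.7))
```

```text
[ 0.46599816 -0.06216183  0.21782981] [4.25803206e-04 9.99999707e-01 6.36697119e-04] 0.5997652694347113
[(192, [0.718, -0.0]), (194, [0.697, 0.071]), (196, [0.689, 0.078]), (198, [0.684, 0.078]), (200, [0.679, 0.077]), (202, [0.681, 0.043]), (204, [0.676, 0.04])] [(248, [0.557, 0.041]), (250, [0.551, 0.042]), (252, [0.545, 0.046]), (254, [0.537, 0.079]), (256, [0.535, 0.05]), (258, [0.533, 0.002]), (260, [0.525, 0.036]), (262, [0.52, 0.038])]
[(192, [0.721, -0.003]), (194, [0.715, -0.001]), (196, [0.692, 0.077]), (198, [0.687, 0.078]), (200, [0.681, 0.082]), (202, [0.681, 0.055]), (204, [0.678, 0.042])] [(248, [0.559, 0.044]), (250, [0.554, 0.042]), (252, [0.548, 0.043]), (254, [0.539, 0.083]), (256, [0.536, 0.064]), (258, [0.536, -0.0]), (260, [0.528, 0.033]), (262, [0.522, 0.039])]
edge z c 453.9 369.3 size 239.7 x 32.4 ang(deg) -5.38
grip c 452.6 369.3 size 63.2 x 15.6 ang(deg) -4.91
grip z c 454.2 367.8 size 68.7 x 19.0 ang(deg) -6.16
plate z c 558.4 60.7 size 219.6 x 110.1 ang(deg) 77.61
side plate c 554.7 57.5 size 223.9 x 112.1 ang(deg) 77.66
side edge z c 450.9 366.2 size 239.0 x 35.8 ang(deg) -5.50
side edge z c 419.4 479.7 size 56.1 x 31.6 ang(deg) -25.02
side grip c 450.4 366.8 size 67.9 x 15.5 ang(deg) -5.34
```

View pics/t7.png

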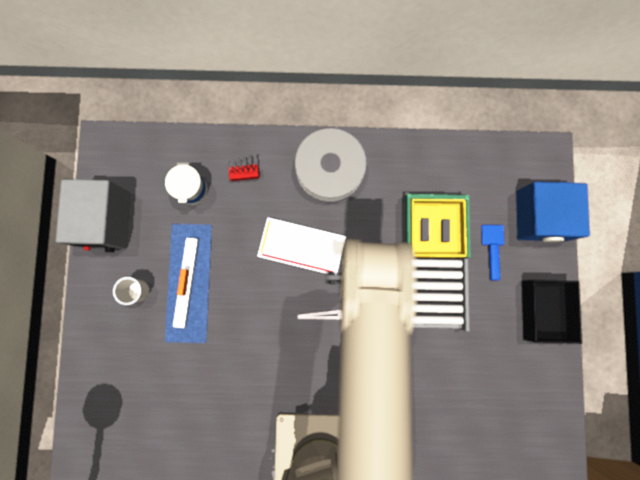

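View pics/s7.png

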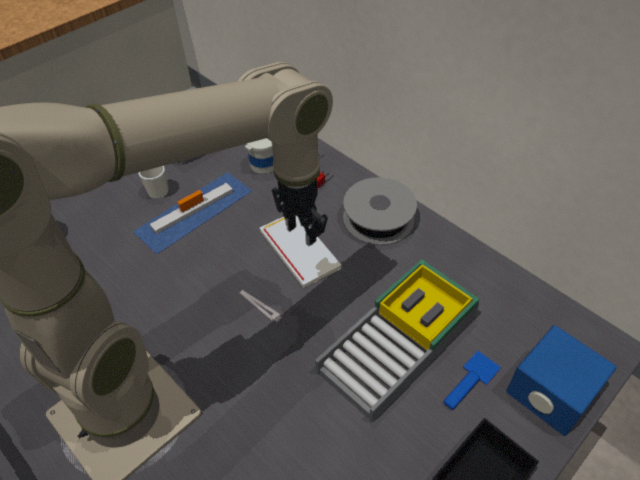

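The tote is home (rim against the green stop, 439,225) with two bars in it. The straightedge hasn't moved: (454, 369) mm, −5.4°. I'll go and grasp its block.

Run:
```python
from h import *
o=get_obs();print(o['joint_pos'])
```

```text
[-0.31985058 -0.01877099  0.34721952  1.89093081  0.00471586  1.2673346
  1.60380945]
```

move_arm(motion="0 0.05 0 -0.05; 0 0.1 0 -0.094; -0.005 0.15 0 -0.094; -0.01 0.2 0 -0.094; -0.012 0.25 0 -0.094; -0.012 0.3 0 -0.094; -0.012 0.35 0 -0.094; -0.012 0.4 0 -0.094; -0.012 0.431 -0.03 -0.094; -0.012 0.431 -0.08 -0.094", grip=0.5)

```text
clock: 18.88
position: [0.4541, 0.3705, 0.1375]
ee_rot: [-0.476, 0.521, 0.477, 0.524]
ft_force: [0.5, 0.3, -0.7]
grip_width: 0.498
```

move_arm(motion="0 0 -0.01 0; 0 0 -0.01 0; 0 0 -0.01 0")

```text
clock: 19.25
position: [0.455, 0.3672, 0.1296]
ee_rot: [-0.476, 0.522, 0.476, 0.525]
ft_force: [0.7, 0.1, 0.6]
grip_width: 0.502
```

Run:
```python
from h import *
o=get_obs();print(o['position'],R.from_quat(o['ee_rot']).as_matrix()[:,2],o['joint_pos'])
p,d=shot('side','s8')
cv2.imwrite('pics/s8z.png',cv2.resize(p[100:300,80:360,::-1],None,fx=2.5,fy=2.5))
```

```text
[0.45496364 0.3672449  0.12959521] [0.09546835 0.9954293  0.00250974] [-0.73926649  0.31761244 -0.02157007  1.69953298  0.00751169  1.12117678
  0.71217907]
```

View pics/s8z.png

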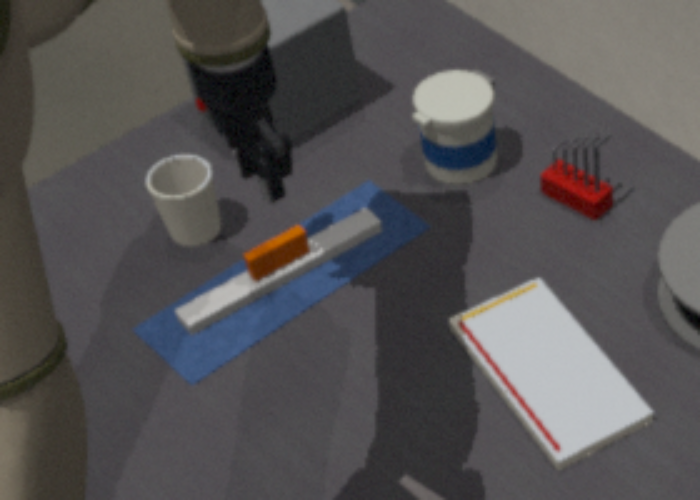

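The gripper is above the orange block (crop 277,252). I'll descend and grip. The last joint's range requires turning −97° for the red edge.

move_arm(motion="0 0.001 -0.04 0; 0 0.001 -0.08 0; 0 0.001 -0.1 0; 0 0.001 -0.107 0; 0 0.001 -0.107 0")

```text
clock: 19.92
position: [0.4543, 0.3682, 0.0213]
ee_rot: [-0.476, 0.523, 0.476, 0.524]
ft_force: [-0.2, 1.4, 0.4]
grip_width: 0.504
```

move_arm(motion="0 0 0 0; 0 0 0 0; 0 0 0 0; 0 0 0 0; 0 0 0 0; 0 0 0.005 0; 0 0 0.015 0; 0 0 0.04 0; 0 0 0.06 0; 0 0 0.06 0", grip=0, force=80)

```text
clock: 21.18
position: [0.4546, 0.3685, 0.0821]
ee_rot: [-0.476, 0.522, 0.476, 0.524]
ft_force: [0.5, -0.6, -3.6]
grip_width: 0.149
```

Run:
```python
from h import *
o=get_obs();print(o['position'],R.from_quat(o['ee_rot']).as_matrix()[:,2],o['joint_pos'][6])
p,d=shot('side','s9')
cv2.imwrite('pics/s9z.png',cv2.resize(p[100:300,80:360,::-1],None,fx=2.5,fy=2.5))
```

```text
[0.45455763 0.36845373 0.08209008] [0.09475951 0.99549761 0.00226922] 0.7091664120223218
```

View pics/s9z.png

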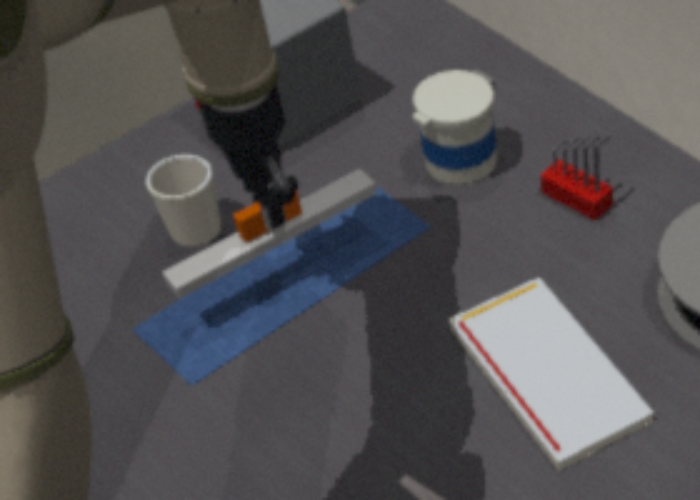

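Lifted cleanly. I'll carry it to the red edge and turn it −1.692 rad.

move_arm(motion="0 -0.02 0.03 -0.1; 0.003 -0.05 0.05 -0.27; 0.006 -0.08 0.05 -0.44; 0.009 -0.11 0.05 -0.61; 0.012 -0.14 0.05 -0.78; 0.015 -0.17 0.05 -0.95; 0.018 -0.2 0.05 -1.12; 0.022 -0.23 0.05 -1.29; 0.026 -0.26 0.05 -1.46; 0.029 -0.291 0.05 -1.62")

```text
clock: 22.48
position: [0.4821, 0.0757, 0.1292]
ee_rot: [0.052, 0.706, -0.053, 0.705]
ft_force: [1.0, 0.3, -3.2]
grip_width: 0.149
```

move_arm(motion="0 0 0 -0.072; 0 0 0 -0.072; 0 0 -0.03 -0.072; 0 0 -0.06 -0.072; 0 0 -0.07 -0.072; 0 0 -0.07 -0.072")

```text
clock: 23.22
position: [0.4824, 0.077, 0.0601]
ee_rot: [0.076, 0.703, -0.076, 0.703]
ft_force: [-0.6, -0.5, -3.2]
grip_width: 0.145
```

Run:
```python
from h import *
o=get_obs();print(o['position'],R.from_quat(o['ee_rot']).as_matrix()[:,2],o['grip_width'],o['ft_force'])
p,d=shot('side','s10')
cv2.imwrite('pics/s10z.png',cv2.resize(p[150:350,160:440,::-1],None,fx=2.5,fy=2.5))
C=cloud('side',d);z=C[...,2]
```

```text
[0.48244088 0.07698623 0.06006675] [ 9.77036131e-01 -2.13071684e-01 -9.25534221e-04] 0.14479611979918516 [-0.61747782 -0.4918902  -3.23520309]
```

View pics/s10z.png

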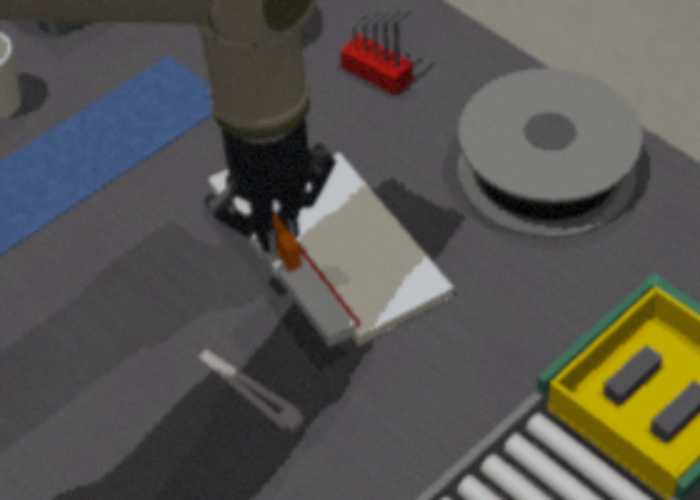

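Held parallel to the red edge with about 8 mm of gap. I'll lower it to the table.

move_arm(motion="0 0 -0.02 0; 0 0 -0.032 0; 0 0 -0.036 0; 0 0 -0.038 0; 0 0 -0.038 0; 0 0 -0.038 0")

```text
clock: 24.02
position: [0.483, 0.0769, 0.0227]
ee_rot: [0.076, 0.703, -0.076, 0.703]
ft_force: [0.8, 0.1, -2.4]
grip_width: 0.15
```

move_arm(motion="0.001 0 0 0; 0.002 0 0 0; 0.003 -0.001 0 0; 0.004 -0.001 0 0; 0.004 -0.001 0 0")

```text
clock: 24.65
position: [0.4869, 0.0758, 0.0223]
ee_rot: [0.076, 0.703, -0.076, 0.703]
ft_force: [0.2, -0.3, -3.1]
grip_width: 0.144
```

move_arm(motion="0.001 0 0 0; 0.002 -0.0005 0 0; 0.003 -0.0005 0 0; 0.003 -0.0005 0 0")

```text
clock: 25.15
position: [0.4889, 0.0754, 0.0221]
ee_rot: [0.076, 0.704, -0.076, 0.702]
ft_force: [-4.8, 0.4, -0.2]
grip_width: 0.147
```

Contact at the red edge (−4.8 N). I'll settle it and release.

move_arm(motion="0 0 -0.001 0; 0 0 -0.001 0")

```text
clock: 25.4
position: [0.4889, 0.0755, 0.0218]
ee_rot: [0.076, 0.704, -0.076, 0.702]
ft_force: [-9.3, 0.0, 10.2]
grip_width: 0.148
```

move_arm(motion="-0.001 0 0 0; -0.001 0 0 0; -0.001 0 0 0; -0.001 0 0 0; -0.001 0 0 0; -0.001 0 0 0; -0.001 0 0 0; -0.001 0 0 0", grip=0.4)

```text
clock: 26.4
position: [0.4887, 0.0753, 0.0213]
ee_rot: [0.076, 0.703, -0.076, 0.703]
ft_force: [0.1, 1.0, 0.2]
grip_width: 0.402
```

```bash
cat > chk.py <<'E'
from h import *
import sys
tag=sys.argv[1]
o=get_obs();print(o['position'],R.from_quat(o['ee_rot']).as_matrix()[:,2],o['grip_width'],o['ft_force'])
for n,bx in(('side',(180,150,360,310)),('top',(225,200,370,310))):
    p,d=shot(n,tag+n); 
    x0,y0,x1,y1=bx; k=min(800/(x1-x0),600/(y1-y0))*.95
    cv2.imwrite('pics/%s%sz.png'%(tag,n),cv2.resize(p[y0:y1,x0:x1,::-1],None,fx=k,fy=k,interpolation=cv2.INTER_CUBIC))
E
python3 chk.py a1
```

```text
[0.48873959 0.07534527 0.02133294] [ 9.76763282e-01 -2.14320986e-01  7.00764890e-05] 0.4018756960188789 [0.05296195 0.97131766 0.19643724]
```

View pics/a1sidez.png

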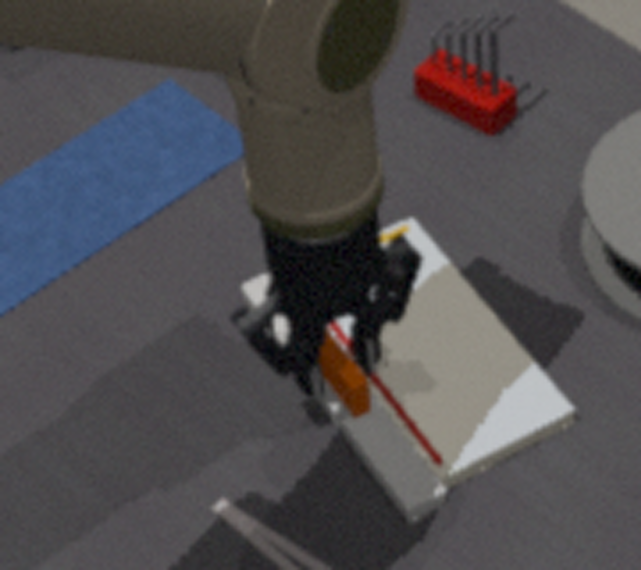

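View pics/a1topz.png

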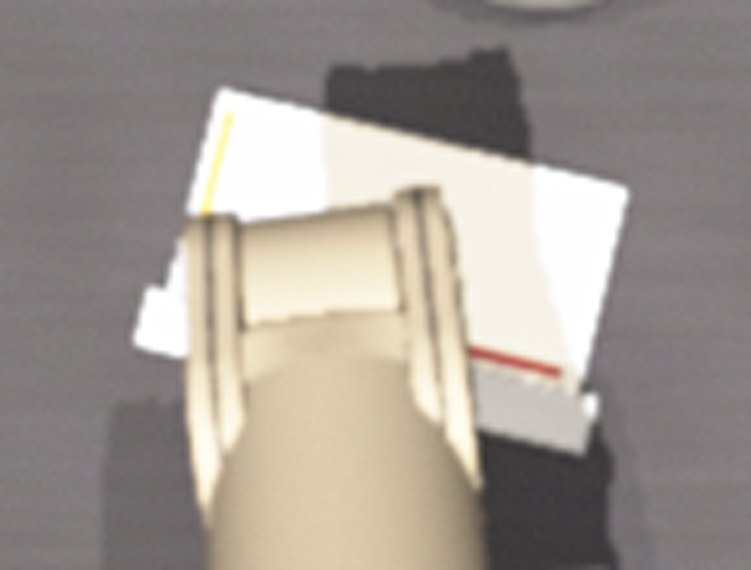

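Side and top views show no visible gap along the red edge. I'll lift and clear the view to check the fit.

move_arm(motion="0 0 0.02 0; 0 0 0.06 0; 0 0 0.11 0; 0 -0.05 0.15 0; 0 -0.1 0.15 0; 0 -0.15 0.15 0; 0 -0.2 0.15 0; 0 -0.22 0.15 0; 0 -0.22 0.15 0")

```text
clock: 27.62
position: [0.4884, -0.1461, 0.1713]
ee_rot: [0.077, 0.703, -0.077, 0.703]
ft_force: [-0.6, 1.1, 1.0]
grip_width: 0.399
```

```bash
python3 chk.py a2
python3 - <<'E'
from h import *
f=np.load('pics/a2top.npz');p,d=f['p'],f['d'];C=cloud('top',d);z=C[...,2]
H=hsv(p);h,s,v=H[...,0],H[...,1],H[...,2]
rect('top',(h<20)&(s>150)&(v>120)&(z>.03),.05,(225,200,370,310),'grip')
m=(z>.01)&(z<.03);rect('top',m,.016,(225,200,370,310),'both')
f=np.load('pics/a2side.npz');p,d=f['p'],f['d'];C=cloud('side',d);z=C[...,2]
H=hsv(p);h,s,v=H[...,0],H[...,1],H[...,2]
rect('side',(h<20)&(s>150)&(v>100)&(z>.03),.05,(180,150,360,310),'grip side')
E
```

```text
[ 0.48839242 -0.14614073  0.17131319] [ 9.76100704e-01 -2.17318688e-01  4.98971171e-05] 0.39853383892234934 [-0.62088679  1.13596323  1.01380372]
both c 543.8 63.8 size 239.6 x 139.9 ang(deg) 77.59
grip side c 482.5 67.1 size 78.0 x 18.8 ang(deg) 77.82
```

View pics/a2topz.png

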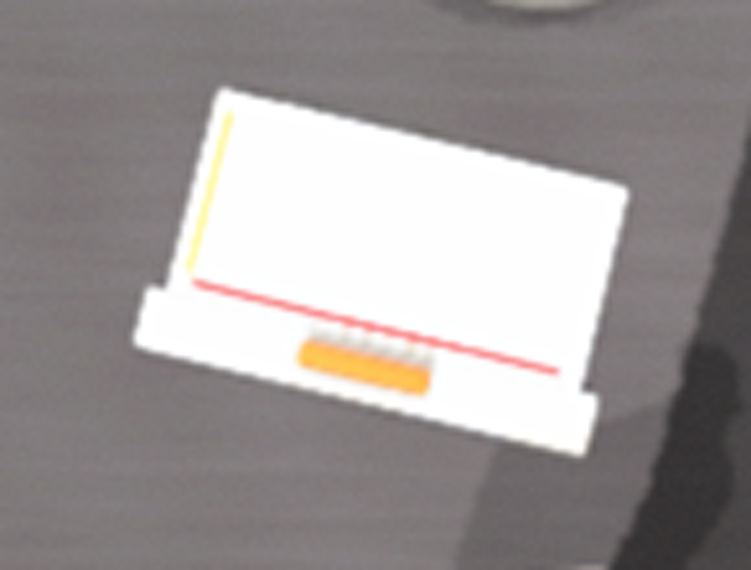

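View pics/a2sidez.png

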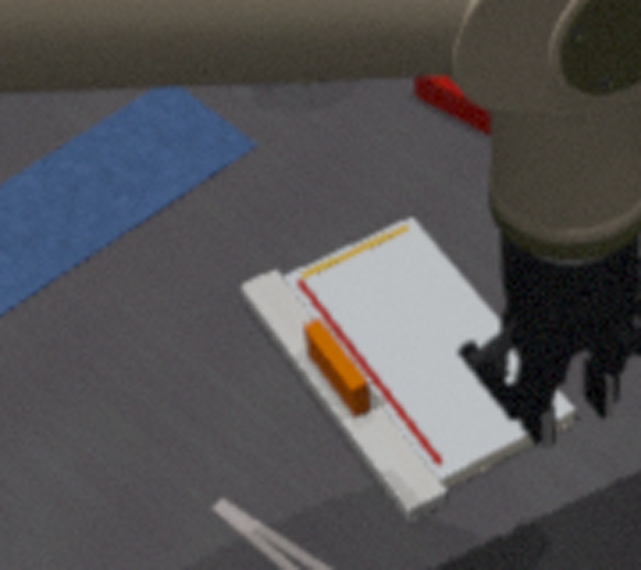

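Flush: the combined depth of 139.9 mm matches 110 + 30. I'll quickly compare the outer edges' angles.

```bash
cat > par.py <<'E'
from h import *
def edges(f,ang,box,W=.016):
    # outer edges across direction 'ang' (deg, long direction of both faces): fit lines
    d=np.load(f)['d'];z=cloud('top',d)[...,2]
    m=((z>.009)&(z<.06)).astype(np.uint8);b=np.zeros_like(m);b[box[1]:box[3],box[0]:box[2]]=1;m*=b
    c=max(cv2.findContours(m,cv2.RETR_EXTERNAL,cv2.CHAIN_APPROX_NONE)[0],key=cv2.contourArea)
    P=ray('top',c[:,0,:],W)[:,:2]*1000;a=np.radians(ang);t=np.array([np.cos(a),np.sin(a)]);n=np.array([-t[1],t[0]])
    T,N=P@t,P@n; print('T',T.min(),T.max(),'N',N.min(),N.max())
    for side in(N.min(),N.max()):
        k=(abs(N-side)<5); tt=T[k]; k2=k&(T>tt.min()+8)&(T<tt.max()-8)
        s,o=np.polyfit(T[k2],N[k2],1); print('edge N0 %.1f slope %.4f rad n=%d span %.0f'%(N[k2].mean(),s,k2.sum(),np.ptp(T[k2])))
E
python3 -c "
from par import *
edges('pics/a2top.npz',77.6,(225,200,370,310))
edges('pics/top0.npz',77.6,(240,205,360,285))"
```

```text
T 59.28688945600022 298.85577238420126 N -587.4049041500498 -447.4665451465644
edge N0 -586.0 slope -0.0007 rad n=73 span 199
edge N0 -448.8 slope 0.0007 rad n=80 span 219
T 69.39529075350784 289.03593412227264 N -587.4049041500498 -477.17035791603615
edge N0 -586.1 slope 0.0004 rad n=71 span 197
edge N0 -478.6 slope -0.0007 rad n=72 span 197
```

Parallel within 0.0014 rad and flush, so the red step is done. I'll go back and re-grasp.

move_arm(motion="0 0.05 0 0; 0 0.1 0 0; 0 0.15 0 0; 0 0.2 0 0; 0 0.22 0 0; 0 0.22 -0.05 0; 0 0.22 -0.1 0; 0 0.22 -0.135 0; 0 0.22 -0.148 0; 0 0.22 -0.149 0")

```text
clock: 28.98
position: [0.4885, 0.0761, 0.0224]
ee_rot: [0.076, 0.703, -0.076, 0.703]
ft_force: [0.2, 0.5, 0.8]
grip_width: 0.403
```

move_arm(motion="0 0 0 0; 0 0 0 0; 0 0 0 0; 0 0 0 0; 0 0 0 0; -0.002 0 0.005 0; -0.005 0.001 0.02 0; -0.005 0.001 0.05 0; -0.005 0.001 0.09 0; -0.005 0.001 0.11 0", grip=0)

```text
clock: 30.22
position: [0.4846, 0.0765, 0.1356]
ee_rot: [0.077, 0.702, -0.076, 0.704]
ft_force: [0.5, 0.9, -3.3]
grip_width: 0.145
```

move_arm(motion="0.01 0.01 0 0.15; 0.02 0.02 0 0.32; 0.03 0.035 0 0.49; 0.04 0.05 0 0.66; 0.05 0.065 0 0.83; 0.06 0.08 0 1; 0.07 0.09 0 1.17; 0.085 0.1 0 1.34; 0.095 0.107 0 1.5; 0.102 0.114 0 1.571")

```text
clock: 31.48
position: [0.5861, 0.1903, 0.1335]
ee_rot: [-0.444, 0.55, 0.444, 0.55]
ft_force: [0.7, -0.0, -2.6]
grip_width: 0.146
```

move_arm(motion="0 0 0 0; 0 0 -0.03 0; 0 0 -0.06 0; 0 0 -0.075 0; 0 0 -0.075 0; 0 0 -0.075 0")

```text
clock: 32.22
position: [0.5865, 0.1906, 0.0588]
ee_rot: [-0.443, 0.55, 0.443, 0.552]
ft_force: [-0.0, -0.4, -3.2]
grip_width: 0.147
```

```bash
python3 chk.py b1
python3 - <<'E'
import cv2
a=cv2.imread('pics/b1side.png')
cv2.imwrite('pics/b1sidez.png',cv2.resize(a[130:330,160:440],None,fx=2.5,fy=2.5))
E
```

```text
[0.58651584 0.19057095 0.05877512] [0.21457647 0.97670658 0.00109351] 0.1470789091458018 [-0.0167057  -0.38848407 -3.15309465]
```

View pics/b1sidez.png

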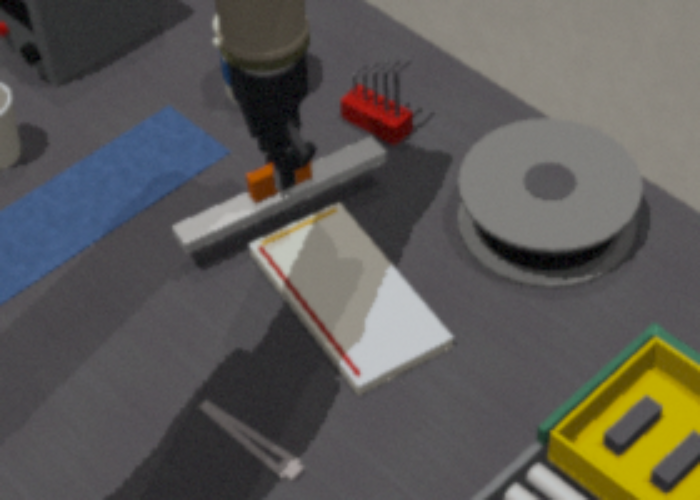

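The straightedge is parallel to the yellow edge, clear of the hex holder. I'll lower it, then slide it in.

move_arm(motion="0 0 -0.015 0; 0 0 -0.027 0; 0 0 -0.033 0; 0 0 -0.0355 0; 0 0 -0.0355 0; 0 0 -0.0355 0")

```text
clock: 33.08
position: [0.5848, 0.19, 0.0239]
ee_rot: [-0.443, 0.552, 0.444, 0.55]
ft_force: [-17.1, -5.8, 27.8]
grip_width: 0.148
```

move_arm(motion="0 -0.001 0 0; 0 -0.002 0 0; -0.001 -0.003 0 0; -0.001 -0.004 0 0; -0.001 -0.005 0 0; -0.001 -0.005 0 0")

```text
clock: 33.83
position: [0.585, 0.1894, 0.0239]
ee_rot: [-0.443, 0.549, 0.445, 0.552]
ft_force: [-7.3, 7.9, 14.2]
grip_width: 0.151
```

move_arm(motion="0 -0.001 0 0; 0 -0.002 0 0; -0.0005 -0.003 0 0; -0.0005 -0.003 0 0")

```text
clock: 34.33
position: [0.5857, 0.1859, 0.0239]
ee_rot: [-0.443, 0.548, 0.444, 0.553]
ft_force: [-1.2, 8.1, 8.8]
grip_width: 0.149
```

The table force came earlier than expected, so the bar may be tilted in the grip. I'll ease up and look.

move_arm(motion="0 0 0.001 0; 0 0 0.001 0; 0 0 0.001 0")

```text
clock: 34.7
position: [0.5853, 0.1843, 0.0239]
ee_rot: [-0.443, 0.549, 0.444, 0.552]
ft_force: [1.6, 5.5, 5.9]
grip_width: 0.146
```

```bash
python3 chk.py b2
python3 - <<'E'
import cv2
a=cv2.imread('pics/b2side.png')
cv2.imwrite('pics/b2sidez.png',cv2.resize(a[170:290,200:360],None,fx=5,fy=5,interpolation=cv2.INTER_CUBIC))
E
```

```text
[0.58528593 0.18429579 0.02389959] [0.21331028 0.97697917 0.00322793] 0.1461512124224829 [1.57164936 5.50694276 5.92729877]
```

View pics/b2sidez.png

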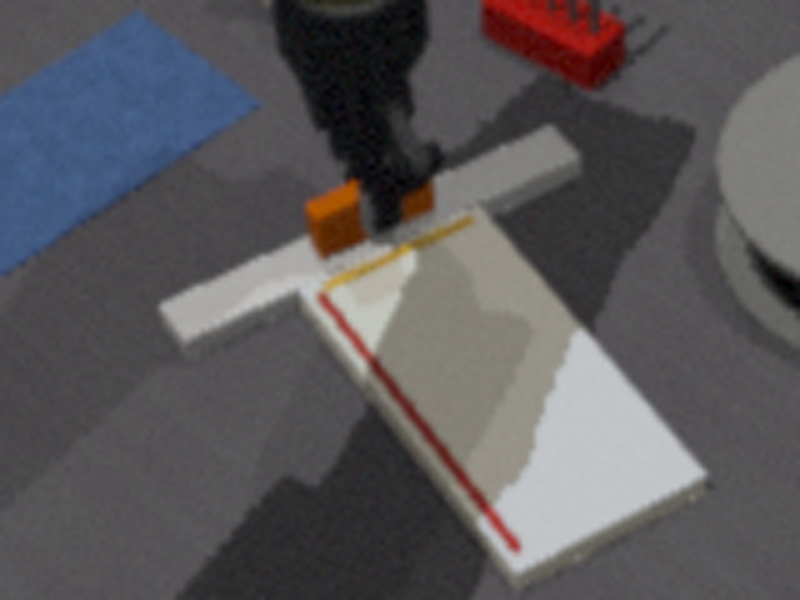

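View pics/b2topz.png

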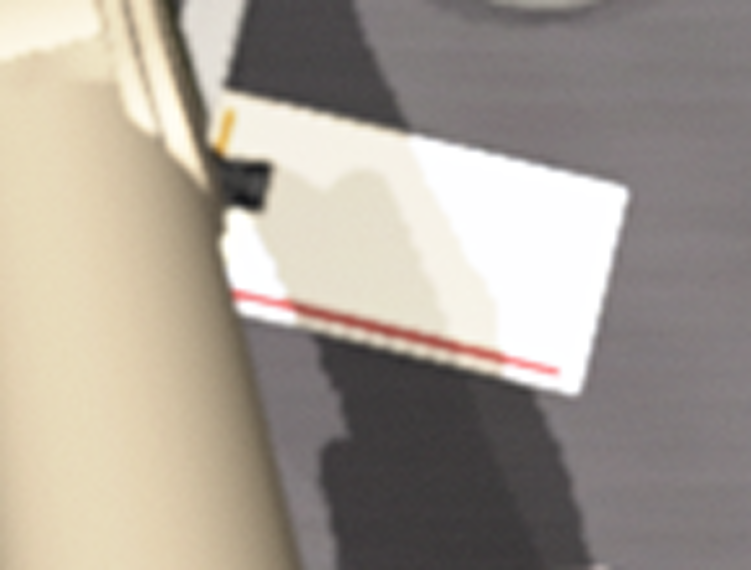

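It looks flush along the yellow edge (side crop, 325,290 to 480,215). I'll release and check.

move_arm(motion="0 0 0 0; 0 0 0 0; 0 0 0 0; 0 0 0 0; 0 0 0 0; 0 0 0 0; 0 0 0 0; 0 0 0 0", grip=0.4)

```text
clock: 35.8
position: [0.5843, 0.1824, 0.0229]
ee_rot: [-0.443, 0.551, 0.443, 0.551]
ft_force: [1.0, 0.7, 1.3]
grip_width: 0.401
```

move_arm(motion="0 0 0.02 0; 0 0 0.06 0; 0 0 0.11 0; 0 -0.05 0.15 0; 0 -0.11 0.15 0; 0 -0.17 0.15 0; 0 -0.23 0.15 0; 0 -0.29 0.15 0; 0 -0.34 0.15 0; 0 -0.34 0.15 0")

```text
clock: 37.05
position: [0.5834, -0.1632, 0.1745]
ee_rot: [-0.442, 0.553, 0.44, 0.552]
ft_force: [0.0, 0.9, -0.3]
grip_width: 0.401
```

```bash
python3 chk.py b3;  python3 -c "
from par import *
edges('pics/b3top.npz',-12.4,(210,190,370,310))
edges('pics/top0.npz',-12.4,(240,205,360,285))"
```

```text
[ 0.58337483 -0.16318645  0.17452508] [ 0.22143321  0.97517393 -0.00177189] 0.4009133179333114 [ 0.01750387  0.89115731 -0.27010712]
T 412.1992084502803 651.828625056578 N 69.39529075350777 319.04495931516095
edge N0 70.7 slope 0.0034 rad n=33 span 89
edge N0 317.8 slope 0.0002 rad n=79 span 220
T 477.17035791603615 587.4049041500499 N 69.39529075350777 289.0359341222725
edge N0 70.7 slope 0.0034 rad n=33 span 89
edge N0 287.8 slope -0.0017 rad n=33 span 90
```

View pics/b3topz.png

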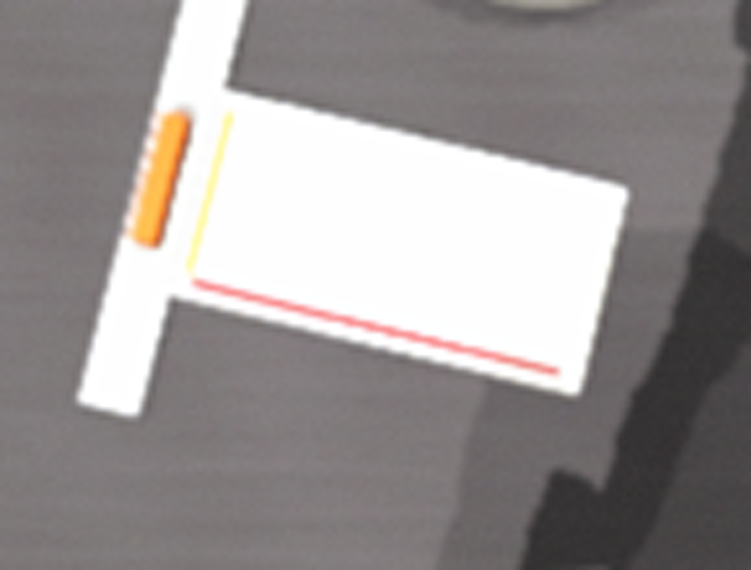

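View pics/b3sidez.png

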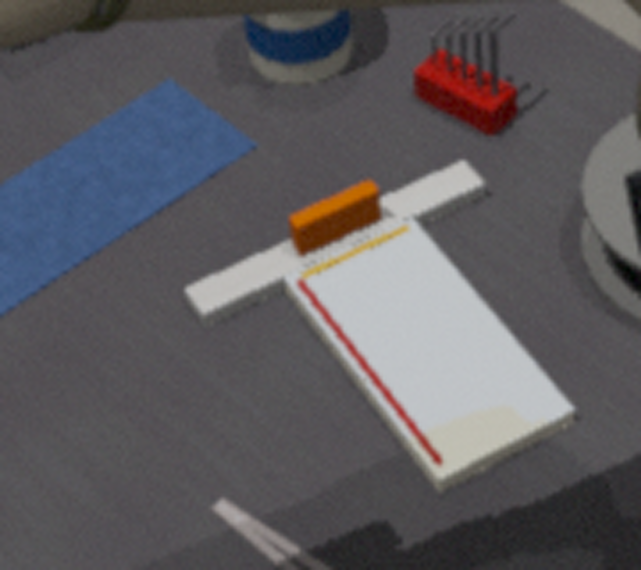

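Flush at the yellow edge: 249.7 mm overall against 219.6 + 30, slope 0.0002 rad. Next I find the mat centre.

Run:
```python
from h import *
p=np.load('pics/b3top.npz')['p'];H=hsv(p);h,s,v=H[...,0],H[...,1],H[...,2]
rect('top',(h>95)&(h<130)&(s>70),0,(140,205,225,360),'mat')
```

```text
mat c 452.9 367.1 size 320.7 x 110.9 ang(deg) 0.09
```

move_arm(motion="0 0.06 0 0; 0 0.12 0 0; 0 0.18 0 0; 0 0.24 0 0; 0 0.3 0 0; 0 0.34 0 0; 0 0.34 -0.04 0; 0 0.34 -0.09 0; 0 0.34 -0.135 0; 0 0.34 -0.149 0")

```text
clock: 38.4
position: [0.582, 0.1837, 0.0218]
ee_rot: [-0.443, 0.552, 0.445, 0.549]
ft_force: [0.4, -0.9, 1.0]
grip_width: 0.399
```

move_arm(motion="0 0 0 0; 0 0 0 0; 0 0 0 0; 0 0 0 0; 0 0 0 0; 0 0 0 0; 0 0.002 0.005 0; 0.001 0.005 0.02 0; 0.001 0.006 0.06 0; 0.001 0.006 0.1 0", grip=0)

```text
clock: 39.65
position: [0.5853, 0.1878, 0.1259]
ee_rot: [-0.443, 0.551, 0.443, 0.551]
ft_force: [0.0, 0.6, -2.3]
grip_width: 0.148
```

move_arm(motion="-0.02 0.03 0.01 0.04; -0.045 0.06 0.01 0.09; -0.075 0.1 0.01 0.15; -0.105 0.14 0.01 0.216; -0.132 0.179 0 0.216; -0.132 0.179 -0.02 0.216; -0.132 0.179 -0.06 0.216; -0.132 0.179 -0.08 0.216; -0.132 0.179 -0.08 0.216")

```text
clock: 40.78
position: [0.4529, 0.3663, 0.0433]
ee_rot: [-0.5, 0.501, 0.5, 0.499]
ft_force: [-0.2, -0.7, -3.0]
grip_width: 0.148
```

Run:
```python
from h import *
o=get_obs();print(o['position'],R.from_quat(o['ee_rot']).as_matrix()[:,2],o['grip_width'])
p,d=shot('side','c1')
cv2.imwrite('pics/c1z.png',cv2.resize(p[100:300,80:360,::-1],None,fx=2.5,fy=2.5))
```

```text
[0.45289088 0.36626243 0.04326287] [ 3.63887679e-04  9.99997572e-01 -2.17354509e-03] 0.14793613630243005
```

View pics/c1z.png

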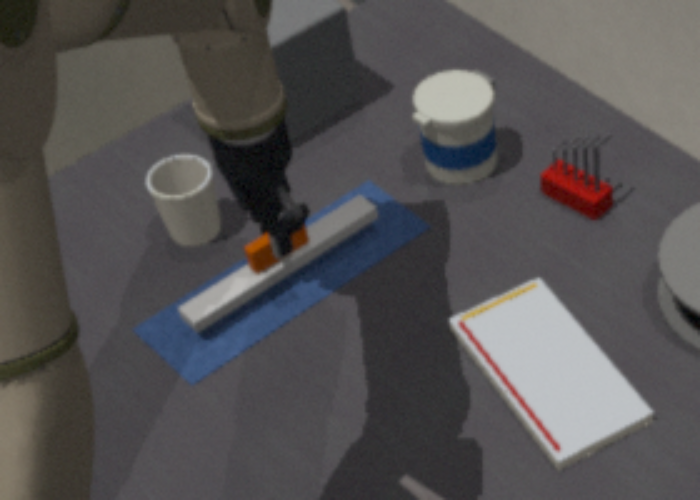

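Over the mat and aligned. I'll lower gently.

move_arm(motion="0 0 -0.006 0; 0 0 -0.012 0; 0 0 -0.017 0; 0 0 -0.019 0; 0 0 -0.019 0")

```text
clock: 41.45
position: [0.4533, 0.3674, 0.025]
ee_rot: [-0.5, 0.5, 0.5, 0.5]
ft_force: [-1.2, -1.1, -0.5]
grip_width: 0.148
```

move_arm(motion="0 0 -0.001 0; 0 0 -0.002 0; 0 0 -0.002 0")

```text
clock: 41.82
position: [0.4533, 0.3676, 0.0248]
ee_rot: [-0.5, 0.5, 0.5, 0.5]
ft_force: [-8.0, -6.9, 20.0]
grip_width: 0.147
```

move_arm(motion="0 0 0 0; 0 0 0 0; 0 0 0 0; 0 0 0 0; 0 0 0 0; 0 0 0.02 0; 0 0 0.06 0; 0 0 0.12 0; 0 0 0.17 0; 0 0 0.2 0", grip=0.5)

```text
clock: 43.08
position: [0.4538, 0.3678, 0.2259]
ee_rot: [-0.5, 0.499, 0.5, 0.501]
ft_force: [-0.1, 0.5, -0.7]
grip_width: 0.498
```

move_arm(motion="0 -0.05 0 0; 0 -0.1 0 0; 0 -0.16 0 0; 0 -0.22 0 0; 0 -0.28 0 0; 0 -0.34 0 0; 0 -0.34 0 0; 0 -0.34 0 0")

```text
clock: 44.08
position: [0.4533, 0.0278, 0.2229]
ee_rot: [-0.5, 0.5, 0.5, 0.5]
ft_force: [0.9, -0.4, -0.1]
grip_width: 0.497
```

Run:
```python
from h import *
o=get_obs();print(o['position'],o['ft_force'],o['clock'])
p,d=shot('top','e1');C=cloud('top',d);z=C[...,2]
rect('top',(z>.01)&(z<.025),.016,(160,220,220,340),'edge z')
for u in (415,455): print([(r,C[r,u].round(3)[[0,2]].tolist()) for r in range(194,206,2)],[(r,C[r,u].round(3)[[0,2]].tolist()) for r in range(250,262,2)])
d0=np.load('pics/top0.npz')['d'];print('z table edge',np.median(z[300:320,180:185]))
q,_=shot('side','e1s')
```

```text
[0.45326197 0.02781292 0.22293581] [ 0.85505949 -0.42583852 -0.10610082] 44.075
edge z c 453.1 364.3 size 238.1 x 32.7 ang(deg) -0.13
[(194, [0.694, 0.081]), (196, [0.69, 0.076]), (198, [0.684, 0.08]), (200, [0.68, 0.073]), (202, [0.68, 0.047]), (204, [0.676, 0.041])] [(250, [0.551, 0.041]), (252, [0.546, 0.042]), (254, [0.537, 0.08]), (256, [0.535, 0.049]), (258, [0.533, 0.0]), (260, [0.525, 0.035])]
[(194, [0.715, 0.0]), (196, [0.693, 0.075]), (198, [0.687, 0.076]), (200, [0.682, 0.077]), (202, [0.68, 0.057]), (204, [0.679, 0.039])] [(250, [0.554, 0.039]), (252, [0.548, 0.046]), (254, [0.54, 0.082]), (256, [0.536, 0.067]), (258, [0.536, -0.004]), (260, [0.527, 0.038])]
z table edge 0.015117426760567043
```

View pics/e1.png

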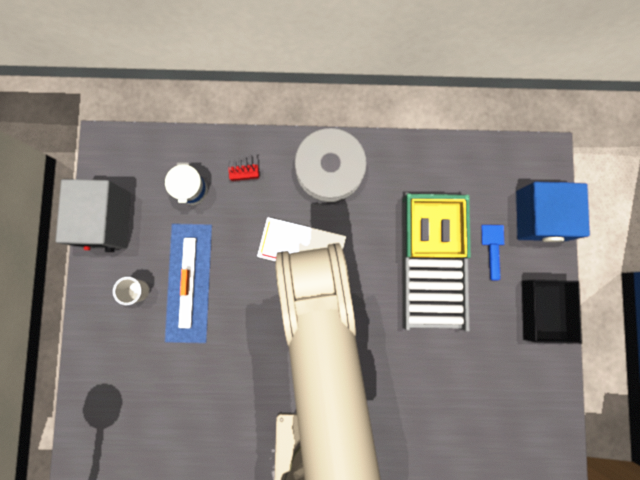

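View pics/e1s.png

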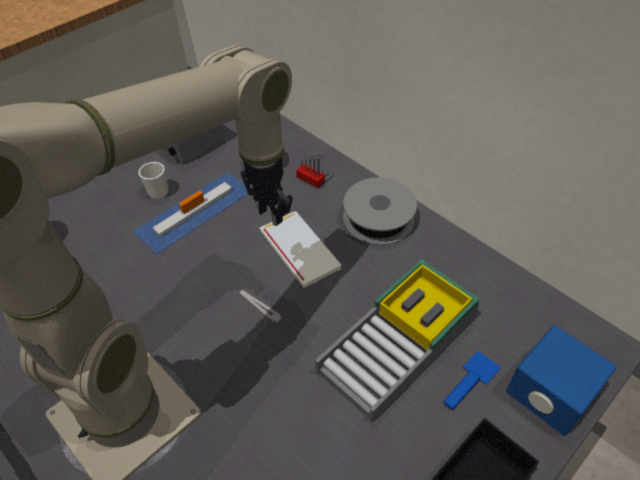

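The final pictures show the straightedge on its mat (187,283), about 3 mm from the mat's centre. Both bars are in the tote at the stop (425,230 and 446,230), and the other things look unmoved. Handing in.

```bash
python3 -c "
from workcell import hand_in
print(hand_in())"
```

```text
the job is handed in; nothing more can be done
None
```

I finished the job and handed it in at about 44 s; no verdict was reported. Two bars were present.

- **Bars and tote:** Both bars went into the tote. I pushed it along the rollers until it met the stop, where the tool stalled at 15 N. The last pictures show the tote against the stop with both bars inside.
- **Red edge:** I released the straightedge and measured it lying free. Plate and straightedge together measured 139.9 mm, where flush would be 140. They were parallel to about 0.001 rad.
- **Yellow edge:** Released and measured the same way. Together they measured 249.7 mm, where flush would be 249.6, with a slope of 0.0002 rad.
- **Mat:** The straightedge lies released about 3 mm from the mat's centre and less than 0.3° off its length. The arm touches nothing, and the other things on the cart look unmoved in the pictures.

Some checks did not agree with what I expected:
- **Camera offset:** The side camera reads about 3–4 mm off the top camera for the plate and straightedge. I relied on their positions relative to each other and on contact.
- **Early contact:** Lowering the straightedge at the yellow edge met the table 1.5 mm early, at about 28 N. Pressing it down on the mat reached 20 N. The measurements after release were fine both times.

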